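Draw back the sliding lid and put the bauble away

TASK

Put the largest bauble away in the ornament case: press down on the case's flat lid and drag it back towards the robot as far as it goes, then take the big round bauble from the wooden stand and set it down in the ring in the opened compartment, without dropping it. The lid is thin plastic: touch down on it slowly and press no harder than the sliding needs (always below 25 N), and leave the other two ornaments on their stand.

Things in the scene. Friction and masses are not known exactly. Their poses are not given: they have to be found in the camera images.
- case: Ornament case: light grey plastic box, 240 mm long (its x), 174 mm wide (its y), fixed on the bench left or right of the stand. Origin: centre of its underside; +x away from the robot (yaw to 0.25 rad). Walls 4 mm; side and far walls 86 mm high, 162 mm apart inside. A 60 mm high cross wall at x = +6 mm. A flat white lid lies between the walls. Over 25 N on case or lid is damage.
- case_lid (a point): A fixed point of the case, 71 mm above the middle of its underside: the lowest height at which the lid's upper face can lie. The lid (5 mm thick, 234 x 160 mm, no handle) rides on swollen strips, so its face is 0 to 12 mm above this point, unmeasured and different each time: find it by touch. It stays level, keeps its height as it slides and bows only 0.05 mm per N of press.
- lid (a joint): How far the lid is drawn back along the case's -x, in m: 0 to 0.005 at the start (shut), 0.115 at its stop, where it must go. It resists with 4 N of dry friction plus 8 N per m/s, does not spring back and has nothing to hook: only friction from a press on its top moves it; about 10 to 18 N of press is good, less may slip.
- case_seat (a point): Centre of the floor of the far compartment (108 mm along x, 162 mm along y), which the lid uncovers: 62 mm along the case's +x from its origin, 5 mm above the bench. Round it lies a low white ring, 28 mm inner and 36 mm outer diameter, 7 mm high. The 50 mm bauble seated in it has its centre 28 mm above this point.
- stand: Wooden stand, 235 mm long (its x), 80 mm wide (its y), 12 mm thick, fixed to the bench. Origin: centre of its underside; +x away from the robot (yaw to 0.25 rad). Along its middle line at x = -78, 0 and +78 mm are three low rings like the one in the case, each holding one ornament.
- bauble: The big bauble to put away: champagne-gold plastic ball 50 mm in diameter, small brass cap (10 mm wide, 6 mm high) on top, 28 to 56 g, in any ring of the stand. Origin: the ball's lowest point, 25 mm below its centre. Best gripped across the stand (fingers on its two y sides).
- bauble_center (a point): Centre of the big bauble's ball; 40 mm above the bench while it sits on the stand.
- small_bauble_center (a point): Centre of the small bauble, a ball 40 mm in diameter with a brass cap, in another ring of the stand; to be left there.
- finial_center (a point): Centre of the 40 mm round lower end of the drop-shaped ornament, which rises to a point 60 mm above this centre, in another ring of the stand; to be left there.
Mind the look-alikes: they are no part of the job. What is shaped like the bauble but pink is not meant.

How it is judged (in metres and radians):
On the way, in this order (a step that is already met when the one before it is completed fails the run):
1. the lid is drawn back to its stop (at least 105 mm) while the big bauble is still on the stand (value of joint lid above 0.105 m and distance of bauble_center from where it was at the start of the episode below 0.02 m), for 0.2 s.
2. the big bauble is lifted clear of the stand by the fingers (height (world z) of bauble_center above 0.065 m and contact force between the fingers and bauble above 0.5 N), for 0.1 s.
At the end, for the whole second after the job is handed in: the lid is drawn back at least 105 mm; the big bauble rests in the ring of the far compartment, its centre within 6 mm sideways of the ring's axis and 22 to 32 mm above the compartment floor, still; the other two ornaments are within 15 mm of where they stood (value of joint lid above 0.105 m and horizontal distance between bauble_center and case_seat below 0.006 m and z of bauble_center in the frame of case_seat between 0.022 and 0.032 m and linear speed of bauble below 0.02 m/s and distance of each of small_bauble_center, finial_center from where it was at the start of the episode below 0.015 m); the robot touches nothing.
It fails at once if the case or its lid is pressed with more than 25 N (contact force between any of the fingers, the arm and case above 25 N).
It fails at once if the big bauble falls (faster than 0.6 m/s while no finger touches it) (linear speed of bauble above 0.6 m/s and contact force between the fingers and bauble below 0.01 N).
It fails at once if one of the other two ornaments is knocked out of its ring (moved more than 30 mm) (distance of any of small_bauble_center, finial_center from where it was at the start of the episode above 0.03 m).
It also fails if it takes over 72 s, if anything falls off the work surface, if the arm or the gripper's body presses on something with over 40 N, if the wrist force passes 120 N, or if a joint passes its speed limit or range.

ROBOT

A 6-joint arm with a two-finger parallel gripper is mounted at the origin on the work surface. World frame = base frame: x ahead of the robot, y to its left, z up, the work surface at z = 0. Lengths are in m, angles in degrees, forces in N, time in s.
With the tool pointing down it reaches from about 0.3 to 0.775 m from the base axis. Payload 14.6 kg.
Tool frame: the origin (TCP) lies on the front face of the gripper's body, between the roots of the fingers; the fingertips stand manip.tcp_to_tips ahead of it and the grasp point (between the pads) lies 78 mm ahead of it (manip.tcp_to_tips is the distance from the TCP to the fingertips, in m); z points along the fingers, x is the direction in which the jaws open and shut, and the axes are right-handed (so a half turn about z gives the same grasp; the last joint's range is limited). The gripper opens to 94 mm and grips with 3 to 60 N. Pads are 16 mm wide; open, the fingers measure 119 mm over their backs; the gripper's body (75 mm by 177 mm) begins 78 mm behind the grasp point.
Start: joints at [-73.488, 17.183, 87.147, -0, 75.671, -3.816], TCP at [0.191, -0.516, 0.303] pointing down, gripper open.
Joint ranges: [-173.82, 173.82], [-45.26, 126.66], [13.44, 144.39], [-59.66, 239.66], [0, 175.72], [-146.38, 146.38]. Speed limits (degrees/s): [127.2, 127.2, 147.25, 180, 180, 180].

INTERFACE

Orientations are given as a 3x3 rotation matrix whose columns are the frame's x, y, z axes.
In Python, from workcell import sensors, imaging, job, models, manip gives the robot as it stands.
- The arm moves only by the tool step_arm, never from a script. Its arguments are lists of equal length, an entry for each row: "slide": the shift along the tool's x, y, z in m, a list of three; "roll": the turn about the tool's z in rad. In form: {"slide": [[tx, ty, tz], ...], "roll": [roll, ...]}. A call has 1 to 5 rows; each row is the pose to reach, as a shift and turn from the pose commanded when the call began, along the tool's axes at that moment; what a row does not reach only later rows make up. A row lasts 1/10 s, in which the tool goes at most 50 mm and 8.59 degrees, less where a joint would pass 70% of its speed; a pose out of reach is approached as far as the arm can. A call with a gripper value outside its range is refused whole. "claw" is the finger opening in m, from 0 to 0.094, set as the call begins (left out, the last holds). The fingers move at their own pace and stop on an object; "force" is the grip in N (left out, the last holds). Time passes only in rows, so rows that repeat a pose let the fingers close. It gives the time, the measured TCP pose, the force and the opening at its end, in the units of the state.
- sensors.read_state(): the state, without advancing time (a new reading comes with each control period).
- imaging.grab_frame(name): name is "side" or "top" or "wrist"; returns (picture, depth): 384x512x3 uint8, red, green, blue; 384x512 float32, m along the optical axis (not along the pixel's ray), 0 where there is no reading.
- imaging.get_calibration(name): a dict with "K" (3x3 intrinsics, pixels), "R" (3x3) and "t" (3): a world point X has camera coordinates R X + t. Camera axes: x right, y down, z forward; pixel columns grow to the right and rows downward; lengths in m; the calibration is good to about 2 mm. A picture is of the moment at which its call begins: read the wrist's pose just before it. get_calibration takes no time and is no camera call; for the wrist camera it gives the pose at the moment of the call.
- job.finish_job(): hands the job in, once; it reports no verdict.
Trained networks look in the newest picture that a camera, given by its name, has taken for a name from the list of things; names that differ only in an ending like _2 or _b are one class to them, and where a whole thing is asked for, a point or a joint stands for the part that bears it (a point fixed in the world has none). Each returns a list of dicts, best first, with "p" (0 to 1); they miss things now and then, are a little off and sometimes report something else, mostly with a low value. They report only what shows in the picture. A call takes as long as a camera call. They do not tell look-alikes from the thing itself.
- models.search_frame(target, camera): "bbox" ([left, top, width, height] in pixels, round what is visible of it).
- models.masks_of(target, camera): "region" (384x512 bool, what is visible of it) and "bbox" ([left, top, width, height] in pixels, round what is visible of it).
- models.tip_of(target, camera): "xy" ([column, row] in pixels: a listed point, or the origin of a listed thing).
The state is a dict: "time_s": time; "joint_positions": joint angles; "dq": joint speeds; "joint_efforts": joint torques, N m; "eef_pos": TCP position; "tool_rot": TCP orientation; "wrist_force": force on the tool from outside, world axes, zero at the start; "moment": the same for the moment, N m; "grip_width": finger opening in m.
Only numpy, scipy, OpenCV 4.12 (cv2) and the standard library are available. Lean on these libraries where they do the work, as an engineer would, in place of code of your own. Each camera call takes 0.05 s, during which the arm holds its last target. There are 200 camera calls.

## Working session

There is one attempt and no reset: what is moved stays moved. The work goes in short steps, Python scripts to look and compute and a tool call to move; the robot and the scene stay as the last step left them, time stands still between calls to the robot, and variables do not carry over. Pictures are saved under pics/ and viewed, on a budget of 10 in all, crops included, one or two more only if the job needs it, and the job is handed in when it is done.

Besides the shell and the picture viewer there is one more tool, called after "Request:" as a command line: name --pt "numbers of a row" for each row, then --argument value for the rest. step_arm: Moves the arm, as the interface text tells. Its arguments: {"type":"object","properties":{"slide":{"type":"array","items":{"type":"array","items":{"type":"number"}}},"roll":{"type":"array","items":{"type":"number"}},"claw":{"type":"number"},"force":{"type":"number"}},"required":["slide","roll"]}

```bash
mkdir -p pics
cat > h.py <<'E'
import numpy as np, cv2
from workcell import sensors, imaging, job, models, manip
def ray(cam,uv,z=None,depth=None,cal=None):
    c=cal or imaging.get_calibration(cam);K,R,t=[np.array(c[k]) for k in("K","R","t")]
    d=np.linalg.solve(K,[uv[0],uv[1],1.]);C=-R.T@t
    if depth is not None: return R.T@(d*depth-t)
    w=R.T@d; return C+w*(z-C[2])/w[2]
def save(p,n): cv2.imwrite('pics/'+n,cv2.cvtColor(p,cv2.COLOR_RGB2BGR))
E
python3 - <<'E'
from h import *
s=sensors.read_state();print(s['time_s'],s['eef_pos'],np.round(s['tool_rot'],3).tolist(),s['wrist_force'],manip.tcp_to_tips)
out=[]
for cam in("top","side"):
    p,d=imaging.grab_frame(cam);np.savez(cam+'.npz',p=p,d=d);save(p,cam+'0.png')
    c=imaging.get_calibration(cam);print(cam,-np.array(c['R']).T@c['t'])
    for n,z in(("bauble_center",.04),("small_bauble_center",.035),("finial_center",.035),("case_seat",.005),("case_lid",.071),("case",0),("stand",0)):
        print(cam,n,[(np.round(r['xy']),round(r['p'],2),np.round(ray(cam,r['xy'],z),3)) for r in models.tip_of(n,cam)[:4]])
E
```

```text
0.0 [ 0.19101605 -0.51560366  0.30208757] [[0.347, -0.938, -0.0], [-0.938, -0.347, 0.001], [-0.001, -0.0, -1.0]] [-0.76346502 -1.19393779  0.68095864] 0.0972
top [0.4235511  0.03941439 0.89759601]
top bauble_center [(array([251., 188.]), 0.84, array([0.546, 0.081, 0.04 ])), (array([130., 202.]), 0.7, array([0.515, 0.326, 0.04 ])), (array([190., 192.]), 0.66, array([0.536, 0.204, 0.04 ]))]
top small_bauble_center [(array([179., 150.]), 0.55, array([0.624, 0.232, 0.035]))]
top finial_center [(array([195., 230.]), 0.61, array([0.46 , 0.192, 0.035]))]
top case_seat [(array([182., 151.]), 0.56, array([0.629, 0.233, 0.005]))]
top case_lid [(array([398., 178.]), 0.89, array([ 0.567, -0.205,  0.071]))]
top case [(array([388., 183.]), 0.58, array([ 0.57 , -0.204,  0.   ]))]
top stand [(array([192., 192.]), 0.85, array([0.542, 0.209, 0.   ]))]
side [ 0.36760118 -0.65471284  0.66126642]
side bauble_center [(array([233., 184.]), 0.84, array([0.547, 0.201, 0.04 ])), (array([247., 218.]), 0.78, array([0.547, 0.063, 0.04 ])), (array([206., 165.]), 0.66, array([0.5  , 0.304, 0.04 ]))]
side small_bauble_center [(array([254., 175.]), 0.55, array([0.61 , 0.228, 0.035]))]
side finial_center [(array([201., 194.]), 0.81, array([0.463, 0.188, 0.035])), (array([230., 182.]), 0.42, array([0.544, 0.217, 0.035]))]
side case_seat []
side case_lid [(array([253., 176.]), 0.73, array([0.594, 0.177, 0.071])), (array([299., 296.]), 0.57, array([ 0.568, -0.203,  0.071])), (array([229., 188.]), 0.47, array([0.525, 0.144, 0.071]))]
side case [(array([296., 320.]), 0.86, array([ 0.566, -0.201,  0.   ]))]
side stand [(array([229., 194.]), 0.7, array([0.539, 0.216, 0.   ]))]
```

View pics/top0.png

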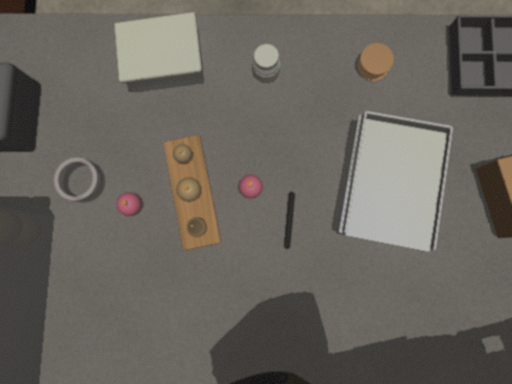

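Run:
```python
from h import *
t=np.load('top.npz');p,d=t['p'],t['d']
save(cv2.resize(p[120:270,100:290],None,fx=4,fy=4,interpolation=cv2.INTER_CUBIC),'crop0.png')
# 3D points of case rim
c=imaging.get_calibration("top");K,R,tt=[np.array(c[k]) for k in("K","R","t")]
v,u=np.mgrid[:384,:512];X=(np.linalg.inv(K)@np.stack([u,v,np.ones_like(u)]).reshape(3,-1))*d.reshape(-1)
W=(R.T@(X-tt[:,None])).T.reshape(384,512,3);np.save('W.npy',W)
m=(W[...,2]>.055)&(W[...,2]<.11)&(W[...,1]<-.05)&(W[...,0]>.38)&(W[...,0]<.75)&(d>0)
r=cv2.minAreaRect(W[m][:,:2].astype(np.float32));print('case',m.sum(),r,np.percentile(W[m][:,2],[2,10,50,90,98]))
b=cv2.boxPoints(r);print(b)
m=(W[...,2]>.005)&(W[...,2]<.02)&(W[...,1]>.13)&(W[...,1]<.28)&(W[...,0]>.38)&(W[...,0]<.75)&(d>0)
r=cv2.minAreaRect(W[m][:,:2].astype(np.float32));print('stand',m.sum(),r)
```

```text
case 13097 ((0.5519391298294067, -0.2716710567474365), (0.32295480370521545, 0.24567759037017822), 80.28785705566406) [0.05968865 0.06948623 0.07231964 0.08196389 0.08937565]
[[ 0.40361992 -0.41011143]
 [ 0.64577645 -0.4515568 ]
 [ 0.7002584  -0.13323069]
 [ 0.4581018  -0.09178531]]
stand 3135 ((0.5707992315292358, 0.2093113362789154), (0.1345016360282898, 0.2989136278629303), 89.6082534790039)
```

View pics/crop0.png

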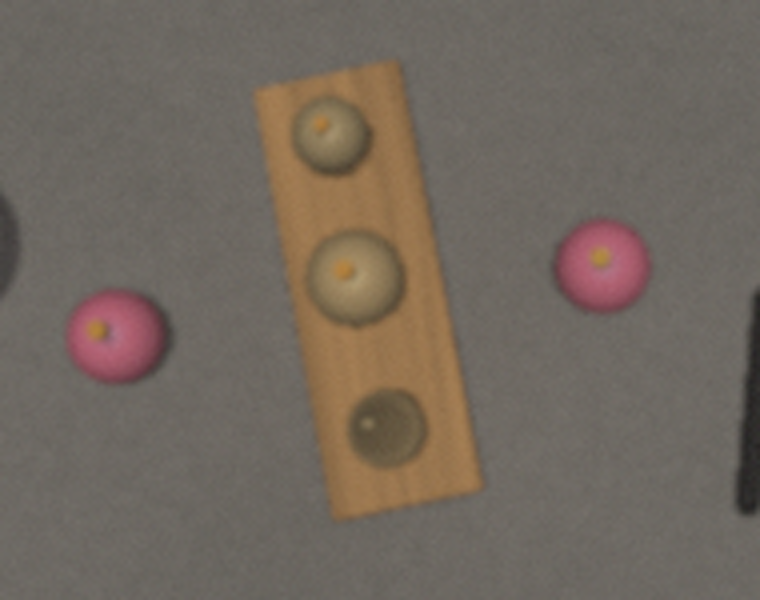

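The top picture shows three bauble-shaped candidates: pink (251,188), pink (130,202) and gold (189,189), which sits in the stand's middle ring. The gold one is the target, and the enlarged crop confirms it: it is larger than the gold ball at (183,154), and the drop is at (197,227). The case is on the right at about (397,182).

Run:
```python
from h import *
W=np.load('W.npy');t=np.load('top.npz');p,d=t['p'],t['d']
m=(W[...,2]>.06)&(W[...,2]<.11)&(W[...,1]<-.08)&(W[...,1]>-.34)&(W[...,0]>.40)&(W[...,0]<.75)&(d>0)
n,l,st,_=cv2.connectedComponentsWithStats(m.astype(np.uint8));k=1+st[1:,4].argmax();m=l==k
r=cv2.minAreaRect(W[m][:,:2].astype(np.float32));print('case',m.sum(),r)
# lid: inner surface, median height
rb=cv2.minAreaRect(np.argwhere(m)[:,::-1].astype(np.float32));print('px',cv2.boxPoints(rb).round(1).tolist(),[ray('top',q,.086).round(4).tolist() for q in cv2.boxPoints(rb)])
q=m&(W[...,2]<.081);q=cv2.erode(q.astype(np.uint8),np.ones((9,9)))>0
print('lid',q.sum(),np.median(W[q],0),W[q][:,2].std())
h=cv2.cvtColor(p,cv2.COLOR_RGB2HSV).astype(int)
s=(h[...,1]>85)&(h[...,0]>8)&(h[...,0]<22);s[:130]=0;s[255:]=0;s[:,:155]=0;s[:,230:]=0
rs=cv2.minAreaRect(np.argwhere(s)[:,::-1].astype(np.float32));B=cv2.boxPoints(rs)
P=np.array([ray('top',q,.012) for q in B]);print('stand',s.sum(),P.round(4).tolist(),P.mean(0))
e=np.array([P[1]-P[0],P[2]-P[1]]);print(np.linalg.norm(e,axis=1),np.degrees(np.arctan2(e[:,1],e[:,0])))
# bauble fit
c=imaging.get_calibration('top')
for uv in((189,189),):
    v,u=np.mgrid[:384,:512];b=(np.hypot(u-uv[0],v-uv[1])<9)&(d>0)
    A=W[b];print('ball top',A[:,2].max())
for r in models.masks_of('bauble','top')[:4]: 
    g=r['region'];a=np.argwhere(g);ce=cv2.minEnclosingCircle(a[:,::-1].astype(np.float32));print('mask',r['p'],r['bbox'],ce,ray('top',ce[0],.042))
```

```text
case 11963 ((0.5642846822738647, -0.19955672323703766), (0.17662164568901062, 0.24567362666130066), 80.2752685546875)
px [[338.29998779296875, 235.60000610351562], [359.79998779296875, 109.30000305175781], [456.29998779296875, 125.69999694824219], [434.79998779296875, 252.0]] [[0.4539, -0.0876, 0.086], [0.7, -0.1297, 0.086], [0.6696, -0.3133, 0.086], [0.428, -0.2648, 0.086]]
lid 6501 [ 0.55496022 -0.20930917  0.07220447] 0.0014231404505019175
stand 4139 [[0.6471, 0.2767, 0.012], [0.665, 0.1963, 0.012], [0.4367, 0.1415, 0.012], [0.4194, 0.2189, 0.012]] [0.54204063 0.20834018 0.012     ]
[0.08238707 0.23472496] [ -77.49303704 -166.50608066]
ball top 0.07444231369070478
mask 0.88 [118.5, 193.5, 22.6, 24.4] ((129.032470703125, 203.3441619873047), 12.258780479431152) [0.5104964  0.32781579 0.042     ]
mask 0.83 [174.8, 174.2, 25.1, 27.1] ((188.85293579101562, 188.5), 12.903854370117188) [0.54342858 0.20690766 0.042     ]
mask 0.64 [241.8, 177.4, 19.1, 19.2] ((250.61363220214844, 186.0), 11.994958877563477) [0.55107434 0.08145786 0.042     ]
```

Request:
step_arm --pt "-0.014 -0.045 0" --pt "-0.028 -0.09 0" --pt "-0.042 -0.135 0" --pt "-0.056 -0.18 0" --pt "-0.07 -0.225 0" --roll '[0,0,0,0,0]' --claw 0

```text
time_s: 1.35
eef_pos: [0.379, -0.3706, 0.3028]
tool_rot: [[0.347, -0.938, 0.0], [-0.938, -0.347, -0.0], [0.0, -0.0, -1.0]]
wrist_force: [-0.0, -0.7, 0.8]
grip_width: 0.0574
```

Request:
step_arm --pt "-0.015 -0.047 0" --pt "-0.03 -0.094 0" --pt "-0.045 -0.14 0" --pt "-0.06 -0.187 0" --pt "-0.075 -0.235 0" --roll '[0,0,0,0,0]'

```text
time_s: 1.85
eef_pos: [0.5732, -0.2186, 0.3028]
tool_rot: [[0.347, -0.938, 0.0], [-0.938, -0.347, -0.0], [0.0, -0.0, -1.0]]
wrist_force: [-0.0, -0.1, -0.4]
grip_width: 0.0175
```

Request:
step_arm --pt "-0.007 -0.025 0.02" --pt "-0.007 -0.025 0.04" --pt "-0.007 -0.025 0.06" --pt "-0.007 -0.025 0.085" --pt "-0.007 -0.025 0.085" --roll '[0.13,0.26,0.39,0.523,0.523]'

```text
time_s: 2.35
eef_pos: [0.5919, -0.2045, 0.2144]
tool_rot: [[-0.169, -0.986, -0.005], [-0.986, 0.169, 0.002], [-0.001, 0.005, -1.0]]
wrist_force: [0.6, -1.6, -0.0]
grip_width: 0.0006
```

Run:
```python
from h import *
p,d=imaging.grab_frame('wrist');save(p,'w1.png')
s=sensors.read_state();print(s['time_s'],s['eef_pos'],np.round(s['tool_rot'],3).tolist(),s['wrist_force'],s['grip_width'])
```

```text
2.4 [ 0.59251925 -0.2047453   0.21670838] [[-0.165, -0.986, -0.002], [-0.986, 0.165, 0.001], [-0.001, 0.003, -1.0]] [ 0.30148093 -0.08393207  0.27959399] 0.0006152692612442885
```

View pics/w1.png

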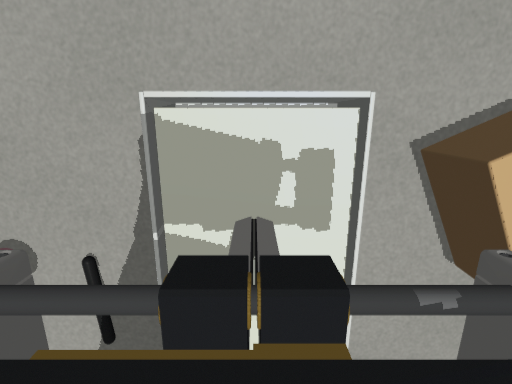

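The tool is centred between the side walls (columns 145 and 372) and the far wall is at row 98. I'll estimate the lid height relative to the 86 mm rim from depth before touching it.

Run:
```python
from h import *
p,d=imaging.grab_frame('wrist')
c=imaging.get_calibration('wrist');K,R,tt=[np.array(c[k]) for k in("K","R","t")]
v,u=np.mgrid[:384,:512];X=(np.linalg.inv(K)@np.stack([u,v,np.ones_like(u)]).reshape(3,-1))*d.reshape(-1)
W=(R.T@(X-tt[:,None])).T.reshape(384,512,3)
for n,(a,b,e,f) in dict(lid=(150,200,180,340),lidR=(140,240,340,350),rimF=(94,98,160,360),bench=(30,80,150,400)).items():
    z=W[a:b,e:f,2][d[a:b,e:f]>0];print(n,len(z),np.percentile(z,[5,25,50,75,95]).round(4))
W2=np.load('W.npy');m=(W2[...,2]>.06)&(W2[...,2]<.1)
b=W2[260:280,100:180,2];print('top bench',np.median(b))
```

```text
lid 7980 [0.0712 0.0718 0.0722 0.0726 0.0733]
lidR 997 [0.0709 0.0717 0.0722 0.0726 0.0733]
rimF 797 [0.0853 0.086  0.0865 0.0869 0.0875]
bench 12455 [-0.0007  0.      0.0005  0.001   0.0018]
top bench -1.0276526630324531e-05
```

Request:
step_arm --pt "0 0 0.01" --pt "0 0 0.02" --pt "0 0 0.027" --pt "0 0 0.03" --pt "0 0 0.03" --roll '[0,0,0,0,0]'

```text
time_s: 2.95
eef_pos: [0.5927, -0.2049, 0.1871]
tool_rot: [[-0.167, -0.986, -0.001], [-0.986, 0.167, 0.0], [-0.0, 0.001, -1.0]]
wrist_force: [-0.5, 0.3, -0.4]
grip_width: 0.0005
```

Request:
step_arm --pt "0 0 0.003" --pt "0 0 0.006" --pt "0 0 0.009" --pt "0 0 0.012" --pt "0 0 0.012" --roll '[0,0,0,0,0]'

```text
time_s: 3.45
eef_pos: [0.5927, -0.2049, 0.1751]
tool_rot: [[-0.167, -0.986, -0.001], [-0.986, 0.167, 0.0], [-0.0, 0.001, -1.0]]
wrist_force: [-0.3, 0.0, 0.8]
grip_width: 0.0007
```

Request:
step_arm --pt "0 0 0.0005" --pt "0 0 0.001" --pt "0 0 0.0015" --pt "0 0 0.002" --pt "0 0 0.002" --roll '[0,0,0,0,0]'

```text
time_s: 3.95
eef_pos: [0.5928, -0.2049, 0.1736]
tool_rot: [[-0.167, -0.986, -0.0], [-0.986, 0.167, 0.0], [-0.0, 0.0, -1.0]]
wrist_force: [-0.5, -0.4, -1.5]
grip_width: 0.0002
```

Request:
step_arm --pt "0 0 0.0005" --pt "0 0 0.001" --pt "0 0 0.0012" --pt "0 0 0.0012" --roll '[0,0,0,0]'

```text
time_s: 4.35
eef_pos: [0.5928, -0.2049, 0.1724]
tool_rot: [[-0.167, -0.986, -0.0], [-0.986, 0.167, 0.0], [-0.0, 0.0, -1.0]]
wrist_force: [-0.3, 0.4, 0.2]
grip_width: 0.0004
```

Tips are at about 75 mm and not in contact yet. I'll go down in small steps.

Request:
step_arm --pt "0 0 0.0003" --pt "0 0 0.0006" --pt "0 0 0.0009" --pt "0 0 0.0009" --roll '[0,0,0,0]'

```text
time_s: 4.75
eef_pos: [0.5928, -0.2049, 0.1715]
tool_rot: [[-0.167, -0.986, -0.0], [-0.986, 0.167, 0.0], [0.0, 0.0, -1.0]]
wrist_force: [-0.2, 0.1, 0.4]
grip_width: 0.0003
```

Request:
step_arm --pt "0 0 0.0003" --pt "0 0 0.0006" --pt "0 0 0.0006" --roll '[0,0,0]'

```text
time_s: 5.05
eef_pos: [0.5928, -0.2049, 0.1709]
tool_rot: [[-0.167, -0.986, -0.0], [-0.986, 0.167, 0.0], [-0.0, 0.0, -1.0]]
wrist_force: [0.2, -0.2, 0.9]
grip_width: 0.0002
```

Request:
step_arm --pt "0 0 0.0003" --pt "0 0 0.0006" --pt "0 0 0.0006" --roll '[0,0,0]'

```text
time_s: 5.35
eef_pos: [0.5928, -0.2049, 0.1703]
tool_rot: [[-0.167, -0.986, -0.0], [-0.986, 0.167, 0.0], [-0.0, 0.0, -1.0]]
wrist_force: [0.4, 0.2, -0.4]
grip_width: 0.0007
```

Request:
step_arm --pt "0 0 0.0003" --pt "0 0 0.0006" --pt "0 0 0.0006" --roll '[0,0,0]'

```text
time_s: 5.65
eef_pos: [0.5928, -0.2049, 0.1697]
tool_rot: [[-0.167, -0.986, -0.0], [-0.986, 0.167, 0.0], [-0.0, 0.0, -1.0]]
wrist_force: [-0.5, 0.1, -0.6]
grip_width: 0.0001
```

Request:
step_arm --pt "0 0 0.0003" --pt "0 0 0.0006" --pt "0 0 0.0006" --roll '[0,0,0]'

```text
time_s: 5.95
eef_pos: [0.5929, -0.2049, 0.1693]
tool_rot: [[-0.167, -0.986, 0.0], [-0.986, 0.167, -0.0], [0.0, -0.0, -1.0]]
wrist_force: [-0.7, -0.1, 2.4]
grip_width: 0.0009
```

Request:
step_arm --pt "0 0 0.0002" --pt "0 0 0.0003" --pt "0 0 0.0003" --roll '[0,0,0]'

```text
time_s: 6.25
eef_pos: [0.5929, -0.2049, 0.1692]
tool_rot: [[-0.167, -0.986, 0.0], [-0.986, 0.167, -0.0], [0.0, -0.0, -1.0]]
wrist_force: [-1.0, 1.6, 5.1]
grip_width: 0.0009
```

Request:
step_arm --pt "0 0 0.0003" --pt "0 0 0.0006" --pt "0 0 0.0008" --pt "0 0 0.0008" --roll '[0,0,0,0]'

```text
time_s: 6.65
eef_pos: [0.5929, -0.2049, 0.1689]
tool_rot: [[-0.167, -0.986, 0.001], [-0.986, 0.167, -0.0], [0.0, -0.001, -1.0]]
wrist_force: [-3.9, 1.3, 9.4]
grip_width: 0.0005
```

Request:
step_arm --pt "0 0 0.0003" --pt "0 0.001 0.0004" --pt "0 0.003 0.0004" --pt "0 0.006 0.0004" --pt "0 0.01 0.0004" --roll '[0,0,0,0,0]'

```text
time_s: 7.15
eef_pos: [0.5839, -0.2033, 0.169]
tool_rot: [[-0.167, -0.986, 0.004], [-0.986, 0.167, -0.001], [0.0, -0.004, -1.0]]
wrist_force: [4.2, 0.2, 8.1]
grip_width: 0.0004
```

Request:
step_arm --pt "0 0.004 0.0003" --pt "0 0.008 0.0004" --pt "0 0.012 0.0004" --pt "0 0.016 0.0004" --pt "0 0.02 0.0004" --roll '[0,0,0,0,0]'

```text
time_s: 7.65
eef_pos: [0.5643, -0.2, 0.1689]
tool_rot: [[-0.167, -0.986, 0.005], [-0.986, 0.167, -0.001], [0.001, -0.005, -1.0]]
wrist_force: [4.6, 1.1, 10.0]
grip_width: 0.0006
```

Request:
step_arm --pt "0 0.005 0.0002" --pt "0 0.01 0.0002" --pt "0 0.015 0.0002" --pt "0 0.02 0.0002" --pt "0 0.025 0.0002" --roll '[0,0,0,0,0]'

```text
time_s: 8.15
eef_pos: [0.5397, -0.1958, 0.1688]
tool_rot: [[-0.167, -0.986, 0.005], [-0.986, 0.167, -0.001], [0.0, -0.005, -1.0]]
wrist_force: [4.5, 1.9, 11.6]
grip_width: 0.0005
```

Run:
```python
from h import *
p,d=imaging.grab_frame('top');save(p[90:290,300:500].repeat(3,0).repeat(3,1),'t2.png')
s=sensors.read_state();print(s['time_s'],s['eef_pos'],s['wrist_force'])
```

```text
8.2 [ 0.53914901 -0.19569215  0.16869944] [ 3.31382081  2.20810618 11.59672558]
```

View pics/t2.png

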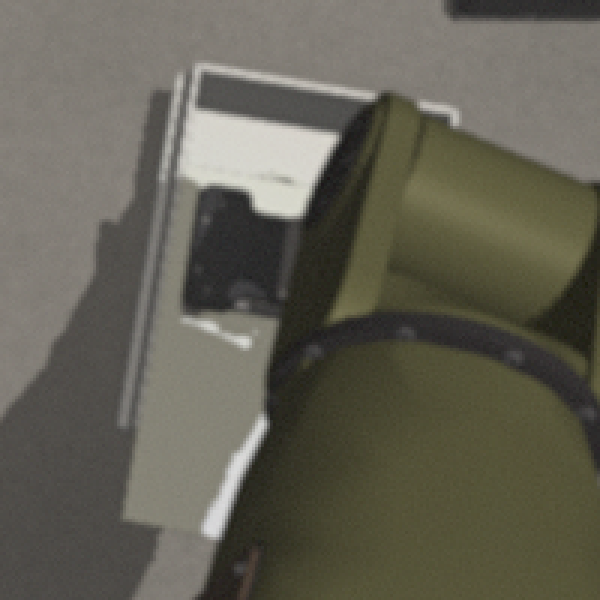

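The crop shows the lid riding along: a dark gap is open at its far end (rows 80–120) and its near edge sticks out past the case at row 520. I'll continue to the stop.

Request:
step_arm --pt "0 0.005 0" --pt "0 0.01 0" --pt "0 0.015 0" --pt "0 0.02 0" --pt "0 0.025 0" --roll '[0,0,0,0,0]'

```text
time_s: 8.7
eef_pos: [0.5151, -0.1916, 0.1687]
tool_rot: [[-0.167, -0.986, 0.005], [-0.986, 0.167, -0.001], [0.0, -0.005, -1.0]]
wrist_force: [4.6, 2.0, 11.4]
grip_width: 0.0005
```

Request:
step_arm --pt "0 0.005 0" --pt "0 0.01 0" --pt "0 0.015 0" --pt "0 0.02 0" --pt "0 0.025 0" --roll '[0,0,0,0,0]'

```text
time_s: 9.2
eef_pos: [0.4905, -0.1873, 0.1687]
tool_rot: [[-0.167, -0.986, 0.005], [-0.986, 0.167, -0.001], [0.0, -0.005, -1.0]]
wrist_force: [4.5, 3.4, 12.3]
grip_width: 0.0004
```

Request:
step_arm --pt "0 0.003 0" --pt "0 0.006 0" --pt "0 0.009 0" --pt "0 0.011 0" --pt "0 0.013 0" --roll '[0,0,0,0,0]'

```text
time_s: 9.7
eef_pos: [0.4781, -0.1856, 0.1688]
tool_rot: [[-0.167, -0.986, 0.006], [-0.986, 0.167, -0.002], [0.001, -0.007, -1.0]]
wrist_force: [8.2, -0.5, 10.1]
grip_width: 0.0008
```

Request:
step_arm --pt "0 0 -0.003" --pt "0 0 -0.015" --pt "0 0 -0.045" --pt "0 0 -0.08" --pt "0 0 -0.08" --roll '[0,0,0,0,0]'

```text
time_s: 10.2
eef_pos: [0.4774, -0.1856, 0.2516]
tool_rot: [[-0.167, -0.986, 0.006], [-0.986, 0.167, -0.003], [0.002, -0.006, -1.0]]
wrist_force: [-0.4, -1.2, -0.4]
grip_width: 0.0005
```

Request:
step_arm --pt "-0.045 0 0" --pt "-0.09 0 0" --pt "-0.135 0 0" --pt "-0.18 0 0" --pt "-0.225 0 0" --roll '[0,0,0,0,0]' --claw 0.08

```text
time_s: 10.7
eef_pos: [0.5139, 0.0385, 0.247]
tool_rot: [[-0.168, -0.986, -0.001], [-0.986, 0.168, -0.0], [0.0, 0.001, -1.0]]
wrist_force: [0.4, -0.6, -0.5]
grip_width: 0.0368
```

Request:
step_arm --pt "-0.045 0 0" --pt "-0.09 0 0" --pt "-0.13 0 0" --pt "-0.16 0 0" --pt "-0.173 0.001 0" --roll '[-0.08,-0.16,-0.25,-0.33,-0.403]'

```text
time_s: 11.2
eef_pos: [0.5419, 0.2098, 0.2465]
tool_rot: [[0.238, -0.971, -0.001], [-0.971, -0.238, -0.0], [-0.0, 0.001, -1.0]]
wrist_force: [0.1, -0.8, -0.2]
grip_width: 0.0773
```

Run:
```python
from h import *
p,d=imaging.grab_frame('top');np.savez('top2.npz',p=p,d=d);a=p[90:290,300:500].repeat(3,0).repeat(3,1)
for n in('case_seat','case_lid'): print(n,[(np.round(r['xy'],1),round(r['p'],2),np.round(ray('top',r['xy'],.005 if n=='case_seat' else .071),4)) for r in models.tip_of(n,'top')[:3]])
save(a,'t3.png')
p,d=imaging.grab_frame('wrist');save(p,'w3.png')
s=sensors.read_state();print(s['time_s'],s['eef_pos'],s['tool_rot'].round(3).tolist(),s['grip_width'])
for r in models.tip_of('bauble_center','wrist')[:3]:print(r['xy'],r['p'],ray('wrist',r['xy'],.04))
for r in models.masks_of('bauble','wrist')[:3]:
    ce=cv2.minEnclosingCircle(np.argwhere(r['region'])[:,::-1].astype(np.float32));print(r['bbox'],r['p'],ce,ray('wrist',ce[0],.042))
```

```text
case_seat [(array([391.6, 154.4]), 0.86, array([ 0.6298, -0.2121,  0.005 ]))]
case_lid []
11.4 [0.5419083  0.20695064 0.24669066] [[0.231, -0.973, -0.001], [-0.973, -0.231, -0.0], [0.0, 0.001, -1.0]] 0.07970682970932697
[136.1, 189.4] 0.86 [0.51397131 0.3281616  0.04      ]
[250.9, 188.9] 0.65 [0.54251919 0.20912971 0.04      ]
[360.8, 203.6] 0.56 [0.55375674 0.08983277 0.04      ]
[338.2, 179.6, 47.3, 48.3] 0.91 ((362.0, 203.0), 23.537303924560547) [0.55520015 0.08953715 0.042     ]
[227.6, 166.5, 48.8, 47.4] 0.71 ((251.7821502685547, 189.52490234375), 23.93568229675293) [0.54265756 0.20802835 0.042     ]
[108.4, 165.0, 52.6, 44.1] 0.59 ((135.55943298339844, 187.85552978515625), 23.87291717529297) [0.51630116 0.32812442 0.042     ]
```

View pics/t3.png

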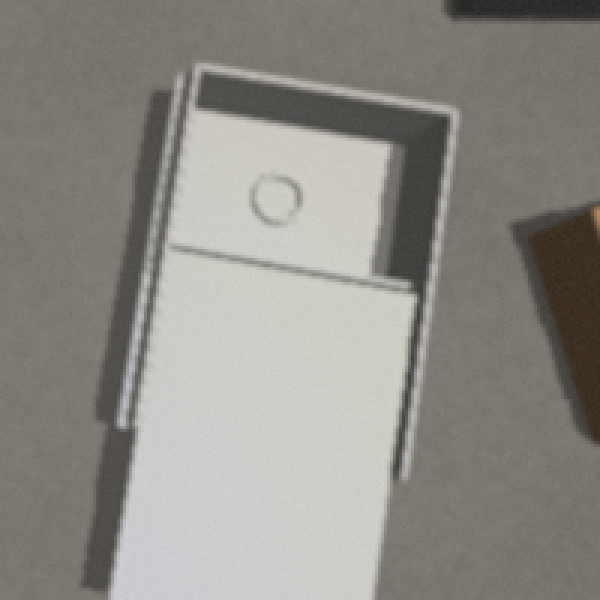

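View pics/w3.png

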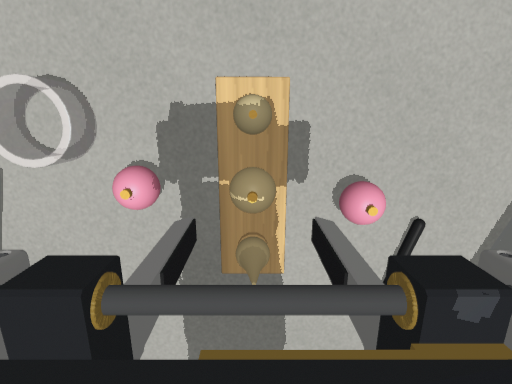

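The lid is fully back at the cross wall, the ring is uncovered at crop (276,199), and the gripper is centred over the gold bauble at wrist pixel (252,189). Next I descend and grip.

Request:
step_arm --pt "-0.001 -0.001 0.03" --pt "-0.001 -0.001 0.065" --pt "-0.001 -0.001 0.1" --pt "-0.001 -0.001 0.12" --pt "-0.001 -0.001 0.1285" --roll '[0,0,0,0,0]'

```text
time_s: 12.0
eef_pos: [0.5423, 0.2075, 0.1167]
tool_rot: [[0.23, -0.973, -0.003], [-0.973, -0.23, -0.001], [0.0, 0.003, -1.0]]
wrist_force: [0.7, 1.6, 0.5]
grip_width: 0.0802
```

Request:
step_arm --pt "0 0 0" --pt "0 0 0" --pt "0 0 0" --pt "0 0 0" --pt "0 0 0" --roll '[0,0,0,0,0]' --claw 0.04 --force 10

```text
time_s: 12.5
eef_pos: [0.5432, 0.2089, 0.1195]
tool_rot: [[0.233, -0.973, 0.001], [-0.973, -0.233, 0.001], [-0.0, -0.002, -1.0]]
wrist_force: [-0.6, 2.3, 4.3]
grip_width: 0.0494
```

Request:
step_arm --pt "0 0 0" --pt "0 0 0" --pt "0 0 0" --roll '[0,0,0]'

```text
time_s: 12.8
eef_pos: [0.5432, 0.2089, 0.1194]
tool_rot: [[0.233, -0.973, 0.001], [-0.973, -0.233, 0.001], [-0.0, -0.002, -1.0]]
wrist_force: [-1.5, 2.3, 6.1]
grip_width: 0.0494
```

Request:
step_arm --pt "0 0 -0.005" --pt "0 0 -0.012" --pt "0 0 -0.025" --pt "0 0 -0.04" --pt "0 0 -0.055" --roll '[0,0,0,0,0]'

```text
time_s: 13.3
eef_pos: [0.543, 0.2086, 0.1753]
tool_rot: [[0.233, -0.973, 0.001], [-0.973, -0.233, 0.0], [-0.0, -0.001, -1.0]]
wrist_force: [-1.3, 0.2, -0.5]
grip_width: 0.0496
```

Request:
step_arm --pt "0 0 -0.02" --pt "0 0 -0.045" --pt "0 0 -0.07" --pt "0 0 -0.08" --pt "0 0 -0.08" --roll '[0,0,0,0,0]'

```text
time_s: 13.8
eef_pos: [0.5431, 0.2087, 0.2553]
tool_rot: [[0.233, -0.973, 0.003], [-0.973, -0.233, 0.001], [-0.0, -0.003, -1.0]]
wrist_force: [-0.2, 0.4, -0.2]
grip_width: 0.0493
```

Run:
```python
from h import *
p,d=imaging.grab_frame('side');save(p[80:330,120:400].repeat(2,0).repeat(2,1),'s4.png')
s=sensors.read_state();print(s['time_s'],s['eef_pos'],s['tool_rot'].round(3).tolist(),s['grip_width'],s['wrist_force'])
for r in models.tip_of('bauble_center','side')[:4]:print(r['xy'],r['p'])
```

```text
13.85 [0.54280469 0.20856053 0.25370506] [[0.233, -0.973, 0.001], [-0.973, -0.233, 0.0], [-0.0, -0.001, -1.0]] 0.04926512513785976 [ 0.21876512 -0.15767946 -1.23072793]
[247.7, 218.8] 0.79
[229.5, 135.8] 0.59
[207.7, 162.2] 0.5
```

View pics/s4.png

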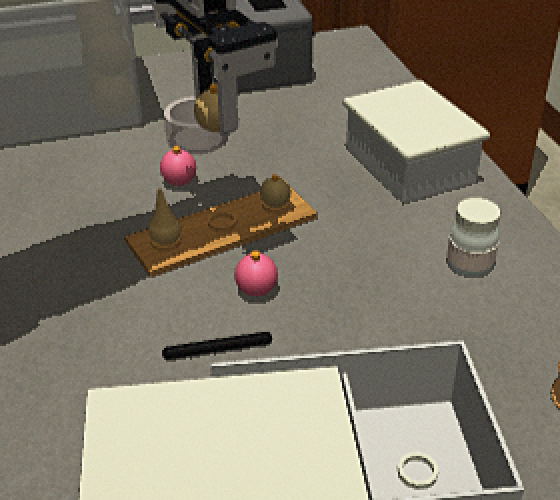

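The side crop shows the gold bauble held in the fingers at (212,110) and its ring empty at (222,222). The small bauble and the drop are still in place, and the ring in the open case is at (418,470). I'll move to a spot short of the ring so the wrist camera can measure it.

Request:
step_arm --pt "0.02 0.004 0" --pt "0.055 0.01 0" --pt "0.1 0.017 0" --pt "0.145 0.025 0" --pt "0.19 0.032 0" --roll '[0,0,0,0,0]'

```text
time_s: 14.4
eef_pos: [0.5554, 0.0147, 0.2521]
tool_rot: [[0.233, -0.972, -0.002], [-0.972, -0.233, 0.0], [-0.001, 0.002, -1.0]]
wrist_force: [0.9, -0.1, -0.9]
grip_width: 0.0494
```

Request:
step_arm --pt "0.045 0.008 0" --pt "0.09 0.016 0" --pt "0.135 0.024 0" --pt "0.175 0.031 0" --pt "0.205 0.036 0" --roll '[0.08,0.16,0.24,0.32,0.4]'

```text
time_s: 14.9
eef_pos: [0.5681, -0.1938, 0.2519]
tool_rot: [[-0.169, -0.986, -0.002], [-0.986, 0.169, 0.001], [-0.0, 0.002, -1.0]]
wrist_force: [-0.4, 0.5, -0.8]
grip_width: 0.0491
```

Request:
step_arm --pt "0 0 0" --pt "0 0 0" --pt "0 0 0" --roll '[0,0,0]'

```text
time_s: 15.2
eef_pos: [0.5686, -0.1903, 0.2529]
tool_rot: [[-0.163, -0.987, -0.001], [-0.987, 0.163, 0.001], [-0.0, 0.001, -1.0]]
wrist_force: [0.5, 0.8, -0.2]
grip_width: 0.0493
```

Run:
```python
from h import *
s=sensors.read_state();print(s['time_s'],s['eef_pos'],s['tool_rot'].round(3).tolist(),s['grip_width'],s['wrist_force'])
p,d=imaging.grab_frame('wrist');np.savez('w5.npz',p=p,d=d);save(p,'w5.png');cal=imaging.get_calibration('wrist');np.savez('w5c.npz',**{k:cal[k] for k in("K","R","t")})
for n in('case_seat','bauble_center'):
  for r in models.tip_of(n,'wrist')[:2]:print(n,r['xy'],r['p'],ray('wrist',r['xy'],.005),cv2.projectPoints)if 0 else print(n,np.round(r['xy'],1),r['p'],ray('wrist',r['xy'],.005 if n=='case_seat' else s['eef_pos'][2]-.0794))
```

```text
15.2 [ 0.56856234 -0.19027984  0.25285594] [[-0.163, -0.987, -0.001], [-0.987, 0.163, 0.001], [-0.0, 0.001, -1.0]] 0.049311008089475056 [ 0.45527879  0.83589168 -0.21398379]
case_seat [264.7 131.6] 0.72 [ 0.62512793 -0.21324124  0.005     ]
bauble_center [254.8 240.1] 0.85 [ 0.56834614 -0.19175428  0.17345594]
bauble_center [ 30.2 235.7] 0.56 [ 0.59418516 -0.05420375  0.17345594]
```

View pics/w5.png

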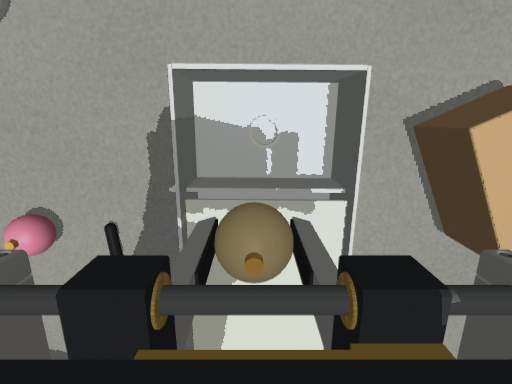

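The wrist picture shows the bauble held at (254,242) and the ring at about (265,130). I'll fit both closely in the wrist and top images.

Run:
```python
from h import *
wc=dict(np.load('w5c.npz'));f=np.load('w5.npz');
K,R,t=wc["K"],wc["R"],wc["t"]
d=f['d'];v,u=np.mgrid[:384,:512];X=(np.linalg.inv(K)@np.stack([u,v,np.ones_like(u)]).reshape(3,-1))*d.reshape(-1)
W=(R.T@(X-t[:,None])).T.reshape(384,512,3)
z=W[100:170,215:320,2];fl=np.median(z);print('floor',fl)
m=np.zeros(d.shape,bool);m[105:160,235:295]=1;m&=(W[...,2]>fl+.004)&(W[...,2]<fl+.012)&(d>0)
q=W[m];print('ring pts',len(q),q[:,:2].min(0),q[:,:2].max(0),(q[:,:2].min(0)+q[:,:2].max(0))/2,cv2.minEnclosingCircle(q[:,:2].astype(np.float32)))
def hough(p,box,r0,r1):
    a,b,c,e=box;g=cv2.cvtColor(p,cv2.COLOR_RGB2GRAY)[a:b,c:e];g=cv2.resize(g,None,fx=6,fy=6,interpolation=cv2.INTER_CUBIC)
    H=cv2.HoughCircles(g,cv2.HOUGH_GRADIENT,1.5,100,param1=60,param2=15,minRadius=r0*6,maxRadius=r1*6)
    return None if H is None else [((x+.5)/6-.5+c,(y+.5)/6-.5+a,r/6) for x,y,r in H[0][:2]]
h=hough(f['p'],(105,160,235,295),10,19);print('wrist',h,[ray('wrist',x[:2],.012,cal=wc) for x in h or []])
h=hough(np.load('top2.npz')['p'],(138,175,372,412),6,12);print('top',h,[ray('top',x[:2],.012) for x in h or []])
# ball in hand: sphere fit on depth
m=np.hypot(u-254,v-240)<30;m&=(d>0)&(W[...,2]>.15)&(v<250);q=W[m]
A=np.c_[2*q,np.ones(len(q))];s=np.linalg.lstsq(A,(q**2).sum(1),rcond=None)[0];print('ball',s[:3],np.sqrt(s[3]+s[:3]@s[:3]))
from scipy.optimize import least_squares
print('ball r25',least_squares(lambda c:np.linalg.norm(q-c,axis=1)-.025,s[:3],loss='soft_l1',f_scale=.001).x)
```

```text
floor 0.004010547952361822
ring pts 337 [ 0.60723026 -0.23081674] [ 0.64301956 -0.19455474] [ 0.62512491 -0.21268574] ((0.6252859234809875, -0.2128659188747406), 0.018439292907714844)
wrist [(np.float32(262.95834), np.float32(126.958336), np.float32(12.474999)), (np.float32(248.20833), np.float32(136.95833), np.float32(14.3))] [array([ 0.63070239, -0.2117879 ,  0.012     ]), array([ 0.62250701, -0.19351895,  0.012     ])]
top [(np.float32(391.45834), np.float32(155.45833), np.float32(8.575))] [array([ 0.62591855, -0.2097801 ,  0.012     ])]
ball [ 0.56816735 -0.19082583  0.17371101] 0.022599720105610278
ball r25 [ 0.56654303 -0.19052088  0.17159055]
```

The depth fit gives the ring at (0.6252, -0.2128), and the ball relative to it is consistent. Move over and lower.

Request:
step_arm --pt "0.004 -0.02 0" --pt "0.009 -0.045 0" --pt "0.0125 -0.06 0" --pt "0.0125 -0.06 0.01" --pt "0.0125 -0.06 0.02" --roll '[0,0,0,0,0]'

```text
time_s: 15.85
eef_pos: [0.6254, -0.2129, 0.2323]
tool_rot: [[-0.164, -0.987, -0.001], [-0.987, 0.164, 0.0], [-0.0, 0.001, -1.0]]
wrist_force: [-0.1, 0.4, -1.3]
grip_width: 0.0493
```

Request:
step_arm --pt "0 0 0.02" --pt "0 0 0.045" --pt "0 0 0.07" --pt "0 0 0.09" --pt "0 0 0.1" --roll '[0,0,0,0,0]'

```text
time_s: 16.35
eef_pos: [0.6244, -0.2128, 0.131]
tool_rot: [[-0.164, -0.986, -0.003], [-0.986, 0.164, 0.001], [-0.001, 0.003, -1.0]]
wrist_force: [-0.7, 0.1, -1.6]
grip_width: 0.0493
```

Request:
step_arm --pt "0 0 0.005" --pt "0 0 0.01" --pt "0 0 0.013" --pt "0 0 0.013" --pt "0 0 0.013" --roll '[0,0,0,0,0]'

```text
time_s: 16.85
eef_pos: [0.6259, -0.2136, 0.1211]
tool_rot: [[-0.164, -0.986, 0.001], [-0.986, 0.164, -0.0], [0.0, -0.001, -1.0]]
wrist_force: [0.4, 0.6, 0.0]
grip_width: 0.0491
```

Run:
```python
from h import *
p,d=imaging.grab_frame('top');save(p[90:290,300:500].repeat(3,0).repeat(3,1),'t6.png')
p,d=imaging.grab_frame('side');save(p[230:384,250:430].repeat(3,0).repeat(3,1),'s6.png')
s=sensors.read_state();print(s['time_s'],s['eef_pos'],s['tool_rot'].round(3).tolist(),s['grip_width'],s['wrist_force'])
```

```text
16.95 [ 0.62588955 -0.2136342   0.12101878] [[-0.164, -0.986, 0.001], [-0.986, 0.164, -0.0], [0.0, -0.001, -1.0]] 0.04920051129320084 [ 0.29304937 -0.24938408 -0.18831806]
```

View pics/s6.png

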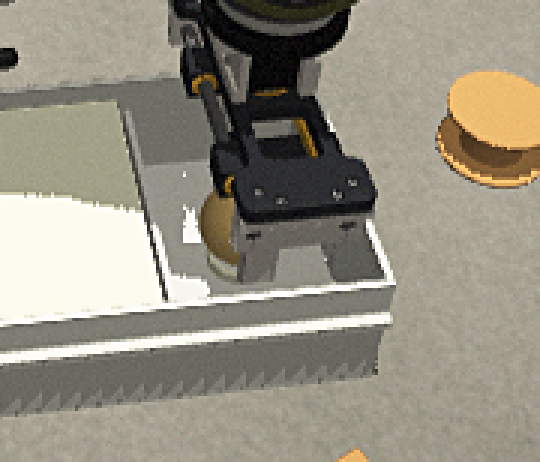

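The bauble is inside the compartment just above the ring, at (222,250) in the crop. Lower slowly until it touches.

Request:
step_arm --pt "0 0 0.0015" --pt "0 0 0.003" --pt "0 0 0.0045" --pt "0 0 0.006" --pt "0 0 0.006" --roll '[0,0,0,0,0]'

```text
time_s: 17.45
eef_pos: [0.6257, -0.2135, 0.1142]
tool_rot: [[-0.164, -0.986, -0.0], [-0.986, 0.164, 0.0], [-0.0, 0.0, -1.0]]
wrist_force: [-0.4, 0.6, -0.3]
grip_width: 0.0494
```

Request:
step_arm --pt "0 0 0.0005" --pt "0 0 0.001" --pt "0 0 0.001" --roll '[0,0,0]'

```text
time_s: 17.75
eef_pos: [0.6258, -0.2136, 0.1136]
tool_rot: [[-0.164, -0.986, 0.0], [-0.986, 0.164, -0.0], [0.0, -0.0, -1.0]]
wrist_force: [-0.4, 0.8, 0.3]
grip_width: 0.0493
```

Request:
step_arm --pt "0 0 0.0005" --pt "0 0 0.001" --pt "0 0 0.001" --roll '[0,0,0]'

```text
time_s: 18.05
eef_pos: [0.626, -0.2136, 0.113]
tool_rot: [[-0.164, -0.986, 0.001], [-0.986, 0.164, -0.0], [0.0, -0.001, -1.0]]
wrist_force: [1.1, -0.1, 5.0]
grip_width: 0.0494
```

Contact came at the expected height (5 N). Release, opening moderately.

Request:
step_arm --pt "0 0 0" --pt "0 0 0" --pt "0 0 0" --pt "0 0 0" --roll '[0,0,0,0]' --claw 0.07

```text
time_s: 18.45
eef_pos: [0.6257, -0.2136, 0.1124]
tool_rot: [[-0.165, -0.986, -0.0], [-0.986, 0.165, 0.0], [-0.0, 0.0, -1.0]]
wrist_force: [0.5, 0.4, 0.4]
grip_width: 0.0699
```

Request:
step_arm --pt "0 0 -0.01" --pt "0 0 -0.03" --pt "0 0 -0.06" --pt "0 0 -0.1" --pt "0 0 -0.14" --roll '[0,0,0,0,0]'

```text
time_s: 18.95
eef_pos: [0.6255, -0.2135, 0.2547]
tool_rot: [[-0.164, -0.986, -0.0], [-0.986, 0.164, 0.0], [-0.0, 0.0, -1.0]]
wrist_force: [0.4, -0.3, 0.2]
grip_width: 0.07
```

Request:
step_arm --pt "0 0.03 0" --pt "0 0.06 0" --pt "0 0.06 0" --pt "0 0.06 0" --roll '[0,0,0,0]'

```text
time_s: 19.35
eef_pos: [0.5667, -0.2038, 0.2537]
tool_rot: [[-0.165, -0.986, 0.001], [-0.986, 0.165, -0.001], [0.0, -0.001, -1.0]]
wrist_force: [-0.0, -0.3, 0.1]
grip_width: 0.0704
```

Run:
```python
from h import *
s=sensors.read_state();print(s['time_s'],s['eef_pos'],s['grip_width'],s['wrist_force'])
p,d=imaging.grab_frame('wrist');save(p,'w7.png');wc=imaging.get_calibration('wrist')
for r in models.tip_of('bauble_center','wrist')[:3]:print(np.round(r['xy'],1),r['p'],ray('wrist',r['xy'],.033))
K,R,t=[np.array(wc[k]) for k in "KRt"]
v,u=np.mgrid[:384,:512];X=(np.linalg.inv(K)@np.stack([u,v,np.ones_like(u)]).reshape(3,-1))*d.reshape(-1)
W=(R.T@(X-t[:,None])).T.reshape(384,512,3)
m=(np.linalg.norm(W[...,:2]-[.6252,-.2128],axis=2)<.035)&(W[...,2]>.025)&(W[...,2]<.056)&(d>0);q=W[m]
from scipy.optimize import least_squares
print(len(q),'ball r25',least_squares(lambda c:np.linalg.norm(q-c,axis=1)-.025,[.625,-.213,.033],loss='soft_l1',f_scale=.001).x)
```

```text
19.35 [ 0.5666723  -0.20378371  0.25373602] 0.07041139521741838 [-0.04126788 -0.26552639  0.13887189]
[ 20.4 234.1] 0.92 [0.55708231 0.07224483 0.033     ]
[250.3 131.1] 0.61 [ 0.62819251 -0.21129454  0.033     ]
1634 ball r25 [ 0.62517755 -0.21285886  0.0306403 ]
```

View pics/w7.png

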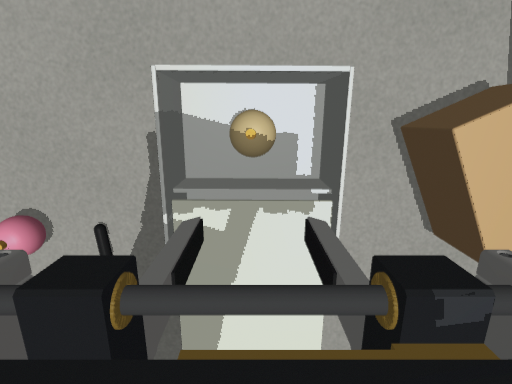

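The bauble sits in the ring at wrist pixel (253,133). The fit gives (0.6252, -0.2129), within 1 mm of the ring centre. The lid is still open and the robot is clear, so I'm handing in.

```bash
python3 -c "
from h import *
print(job.finish_job(),sensors.read_state()['time_s'])"
```

```text
the job is handed in; nothing more can be done
the job is handed in; nothing more can be done
```

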